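Slide a wet painting into the drying dock until the catch drops behind it

ROBOT

A 6-joint arm with a two-finger parallel gripper is mounted at the origin on the work surface. World frame = base frame: x ahead of the robot, y to its left, z up, the work surface at z = 0. Lengths are in m, angles in rad, forces in N, time in s.
With the tool pointing down it reaches from about 0.375 to 0.9 m from the base axis. Payload 3.1 kg.
Tool frame: the origin (TCP) lies midway between the tips of the shut fingers; the grasp point (between the pads) lies 19 mm behind it; z points along the fingers, x is the direction in which the jaws open and shut, and the axes are right-handed (so a half turn about z gives the same grasp; the last joint's range is limited). The gripper opens to 85 mm and grips with 20 to 120 N. Pads are 22 mm wide; open, the fingers measure 114 mm over their backs; the gripper's body (76 mm by 85 mm) begins 54 mm behind the grasp point. The pads swing forward as they close: fully open they stand 13 mm farther back than shut.
Start: joints at [1.167, 0.527, 1.433, -0, 1.181, -0.178], TCP at [0.14, 0.609, 0.231] pointing down, gripper open.
Joint ranges: [-3.08, 3.08], [-0.75, 2.2], [0.22, 2.44], [-1.43, 4.57], [0, 2.65], [-2.85, 2.85]. Speed limits (rad/s): [2.79, 2.79, 3.14, 3.14, 3.14, 3.14].

INTERFACE

Orientations are given as a unit quaternion [x, y, z, w].
In Python, from station import * gives the robot as it stands.
- The arm moves only by the tool servo_tool, never from a script. Its argument "targets" is a list of rows, each a list of 6 numbers: the shift along the tool's x, y, z in mm, then the turn, a rotation vector about the tool's x, y, z in degrees. A call has 1 to 10 rows; each row is the pose to reach, as a shift and turn from the pose commanded when the call began, along the tool's axes at that moment; what a row does not reach only later rows make up. A row lasts 1/8 s, in which the tool goes at most 62.5 mm and 10.7 degrees, less where a joint would pass 70% of its speed; a pose out of reach is approached as far as the arm can. A call with a gripper value outside its range is refused whole. "gripper" is the finger opening in mm, from 0 to 85.4, set as the call begins (left out, the last holds). The fingers move at their own pace and stop on an object; "newtons" is the grip in N (left out, the last holds). Time passes only in rows, so rows that repeat a pose let the fingers close. It gives the time, the measured TCP pose, the force and the opening at its end, in the units of the state.
- sense(): the state, without advancing time (a new reading comes with each control period).
- snapshot(name): name is "side" or "top"; returns a dict with "color" (480x640x3 uint8, red, green, blue), "vfov" (degrees; the focal length in pixels is half the picture's height over the tangent of half this angle, whatever the lens; pixels are square), "cx", "cy" (the principal point, pixels), "R" (3x3) and "t" (3): a world point X has camera coordinates R X + t. Camera axes: x right, y down, z forward; pixel columns grow to the right and rows downward; lengths in m; the calibration is good to about 2 mm. A picture is of the moment at which its call begins. There is no depth.
- sign_off(): hands the job in, once; it reports no verdict.
The state is a dict: "t": time; "q": joint angles; "qd": joint speeds; "tau": joint torques, N m; "tcp_pos": TCP position; "tool_rot": TCP orientation; "force": force on the tool from outside, world axes, zero at the start; "ft_torque": the same for the moment, N m; "finger_gap": opening from 0.0 (shut) to 1.0 (fully open).
Only numpy, scipy, OpenCV 4.12 (cv2) and the standard library are available. Lean on these libraries where they do the work, as an engineer would, in place of code of your own. Each camera call takes 0.05 s, during which the arm holds its last target. There are 200 camera calls.

TASK

Carry the board with the wet painting, level and by its red grip, to the drying dock, set it down in front of the dock's open mouth and slide it in so that its own front edge lifts the yellow catch. Keep pressing it gently against the sprung buffer, no harder than the catch needs, until the catch has dropped behind the board; then let go, leaving the board held between catch and buffer. Lift the catch with nothing but the board, and leave the jar, tub and brush where they are.

Things in the scene. Friction and masses are not known exactly. Their poses are not given: they have to be found in the camera images.
- carrier_grip (a point): Centre of the upright red grip (36 mm along x, 22 across y, 45 high) on the carrier board; grasp it across the 22 mm. x points to the board's front edge, z up. Board 140 long (x), 120 wide, 18 mm thick, 0.25 to 0.5 kg, flat on the table: front edge 108 mm ahead of this point, rear edge 32 behind, top 22.5 below, underside 40.5 below. Keep it level (under 0.35 rad).
- carrier_front (a point): Middle of the board's front edge, the end that enters the dock first: 108 mm ahead of the grip and 31.5 mm lower, half-way up the 18 mm thickness. The wet white panel with blue and turquoise strokes (74 x 84 x 4 mm) lies on the board between this edge and the grip. Axes as the grip's.
- dock_mouth (a point): Fixed drying dock. Point on top of its plywood base (8 mm thick, 170 wide, from x = -160 to 260 mm), on the centre line where the straight guides begin. x points into the dock, y left, z up. Aluminium guides 14 mm high, 124 mm apart, from x = 0 to 190; they flare to about 148 mm apart at x = -53. Set the board flat on the base with its front edge at x = -60 to -100 mm, then slide it in along x.
- dock_lips (a point): Point on the base, centre line, 100 mm inside the mouth, axes as the mouth's. From here to 75 mm further in, lips hang over the guides, 23 mm above the base, up to 52 mm from the centre line: the board goes in only by sliding under them. At the far end a blue block carries the black sprung buffer pad (60 mm wide).
- catch (a joint): Angle of the yellow steel catch; 0 is down. Its axle, on a blue bracket (to 70 mm above the base) left of the mouth, lies at dock x = -45 to -25 mm (clamped by hand, not measured), over y = 44 to 60, at least 33 mm above the base. The board's front edge lifts it to 0.23 (1 to 3 N); it drops to 0 once the rear edge is 18 to 41 mm inside the mouth. Never lift it otherwise, nor over 0.4.
- buffer_pad (a joint): How far (m) the buffer pad is pushed in; 0 free, spring 1.2 N/mm. It meets the board 3 to 7 mm before the catch can drop: latching takes 4 to 9 N at the pad plus 1 to 4 N of sliding friction (slick strips). Let go, the board springs back 2 to 4 mm on to the catch, the pad staying in 0.5 to 4 mm. Its place is not measured: feel for it. Over 13 N (11 mm) is too rough and spoils the work.
- paint_jar: turquoise paint jar with white lid, 64 mm across and 85 mm high, origin under its centre; leave alone
- tub: white plastic tub full of blue paint, 116 mm across and 100 mm high, 0.9 kg, origin under its centre; leave alone
- brush: paint brush with wooden handle, about 200 mm long, lying on the table; leave alone
Things that resemble listed ones, but are neither listed nor needed, are in the scene too. Of the things shaped like the part that bears carrier_grip, the wooden one is meant. Leave any orange look-alike of the part that bears catch alone.

How it is judged:
On the way:
1. the board, in the dock's mouth, has lifted the catch with its front edge (value of joint catch above 0.15 rad and x of carrier_grip in the frame of dock_mouth between -0.145 and 0.045 m and y of carrier_grip in the frame of dock_mouth between -0.012 and 0.012 m), for 0.1 s.
At the end, for the whole second after the job is handed in: The board lies flat (within 0.06 rad) and straight (within 0.06 rad) between the dock's guides, its grip 40 to 85 mm beyond the mouth point and within 6 mm of the centre line; the catch is down behind it (under 0.06 rad) and the buffer still presses it against the catch (pad in by 0.3 to 6 mm) (value of joint catch below 0.06 rad and x of carrier_grip in the frame of dock_mouth between 0.04 and 0.085 m and y of carrier_grip in the frame of dock_mouth between -0.006 and 0.006 m and angle between the x axis of carrier_grip and the x axis of dock_mouth, either way round below 0.06 rad and angle between carrier_grip's own z axis and vertical below 0.06 rad and value of joint buffer_pad between 0.0003 and 0.006 m); the robot touches nothing.
It fails at once if the buffer is pressed in more than 11 mm (13 N) (value of joint buffer_pad above 0.011 m).
It fails at once if the catch is lifted before the board's front edge is under it (value of joint catch above 0.06 rad and (x of carrier_grip in the frame of dock_mouth below -0.155 m or y of carrier_grip in the frame of dock_mouth above 0.03 m or y of carrier_grip in the frame of dock_mouth below -0.03 m)).
It fails at once if the catch is lifted higher than the board lifts it (0.4 rad) (value of joint catch above 0.4 rad).
It fails at once if the wet board is tilted more than 0.35 rad (angle between carrier_grip's own z axis and vertical above 0.35 rad).
It fails at once if jar, tub or brush moved more than 20 mm (distance of any of paint_jar, tub, brush from where it was at the start of the episode above 0.02 m).
It also fails if it takes over 64 s, if anything falls off the work surface, if the arm or the gripper's body presses on something with over 40 N, if the wrist force passes 120 N, or if a joint passes its speed limit or range.

## Working session

There is one attempt and no reset: what is moved stays moved. The work goes in short steps, Python scripts to look and compute and a tool call to move; the robot and the scene stay as the last step left them, time stands still between calls to the robot, and variables do not carry over. Pictures are saved under pics/ and viewed, about 8 in all and at most 12, crops included, and the job is handed in when it is done.

Besides the shell and the picture viewer there is one more tool, called after ">>>" as a command line: name --pt "numbers of a row" for each row, then --argument value for the rest. servo_tool: Moves the arm, as the interface text tells. Its arguments: {"type":"object","properties":{"targets":{"type":"array","items":{"type":"array","items":{"type":"number"}}},"gripper":{"type":"number"},"newtons":{"type":"number"}},"required":["targets"]}

```bash
mkdir -p pics; ls; python3 - <<'E'
from station import *
import cv2
for n in("side","top"):
    s=snapshot(n); cv2.imwrite(f"pics/{n}0.png",s["color"][:,:,::-1]); print(n,s["vfov"],s["cx"],s["cy"],s["R"],s["t"])
print(sense())
E
```

```text
pics
side 47.4742494199424 317.4557987571067 231.77506485584644 [[ 0.93478162 -0.35447679  0.0230117 ]
 [-0.15759729 -0.47190818 -0.86744785]
 [ 0.31834954  0.80724772 -0.49699567]] [-0.54314227  0.11700766  0.97291682]
top 45.18754011372278 324.56702060276 240.9643056741322 [[ 0.02788209 -0.99959965 -0.00480908]
 [-0.98423628 -0.02661237 -0.17484486]
 [ 0.17464688  0.00960831 -0.98458425]] [-0.04484159  0.56036285  1.35307206]
{'t': 0.1, 'q': array([ 1.16648841e+00,  5.28405059e-01,  1.43377777e+00,  2.47714961e-05,
        1.18140295e+00, -1.78479846e-01]), 'qd': array([-0.00067885, -0.00184532, -0.00316951,  0.00022882, -0.00156049,
        0.00053046]), 'tau': array([-3.49610191e-04, -4.43306994e+01, -1.78585553e+01, -2.14800675e-04,
        3.93918759e-03,  3.10159749e-05]), 'tcp_pos': array([0.13964014, 0.60853848, 0.23041076]), 'tool_rot': array([ 7.82279188e-01,  6.22927186e-01, -8.82844461e-04,  4.62440216e-04]), 'force': array([ 1.08915181,  0.26299431, -0.03455688]), 'ft_torque': array([-0.00748205,  0.01196605, -0.03110706]), 'finger_gap': 1.0023986941643608}
```

View pics/top0.png

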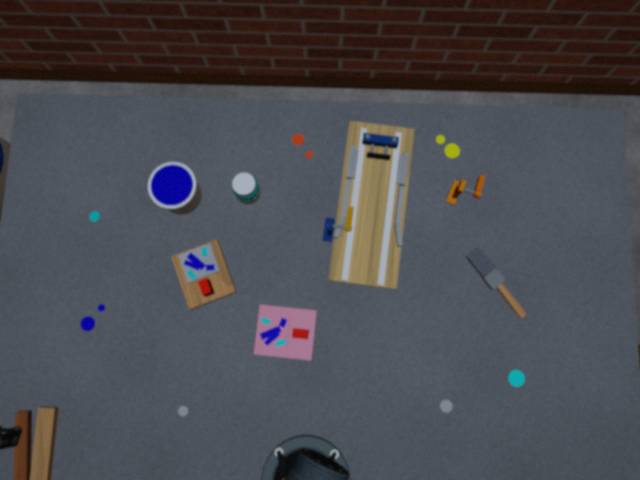

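View pics/side0.png

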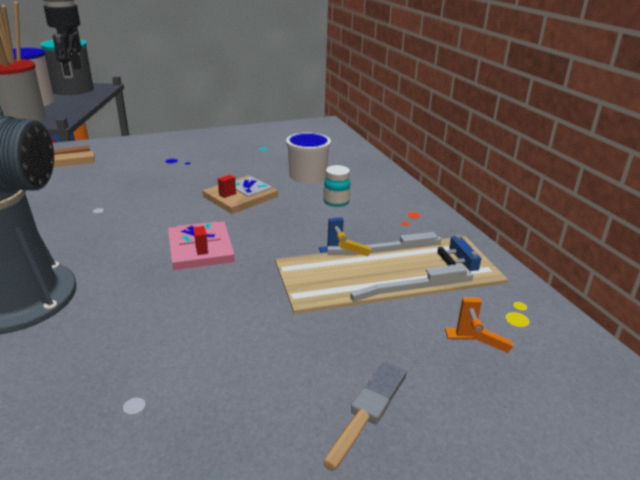

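Wooden board: grip at top (206,287) and side (227,186). Look-alikes: the pink board, grip at top (300,334) and side (201,240), and the orange catch at top (467,189). The dock spans top (330–413, 122–289), with its mouth end at the bottom and the yellow catch at (348,220). I choose the wooden board and check it in a close crop.

```bash
python3 - <<'E'
import cv2,numpy as np
t=cv2.imread("pics/top0.png")
a=cv2.resize(t[235:315,165:245],None,fx=5,fy=5,interpolation=cv2.INTER_CUBIC)
b=cv2.resize(t[115:295,315:425],None,fx=3.3,fy=3.3,interpolation=cv2.INTER_CUBIC)
c=np.zeros((600,780,3),np.uint8); c[:400,:400]=a; c[:b.shape[0],410:410+b.shape[1]]=b
cv2.imwrite("pics/crop0.png",c)
E
```

```text
(no output)
```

View pics/crop0.png

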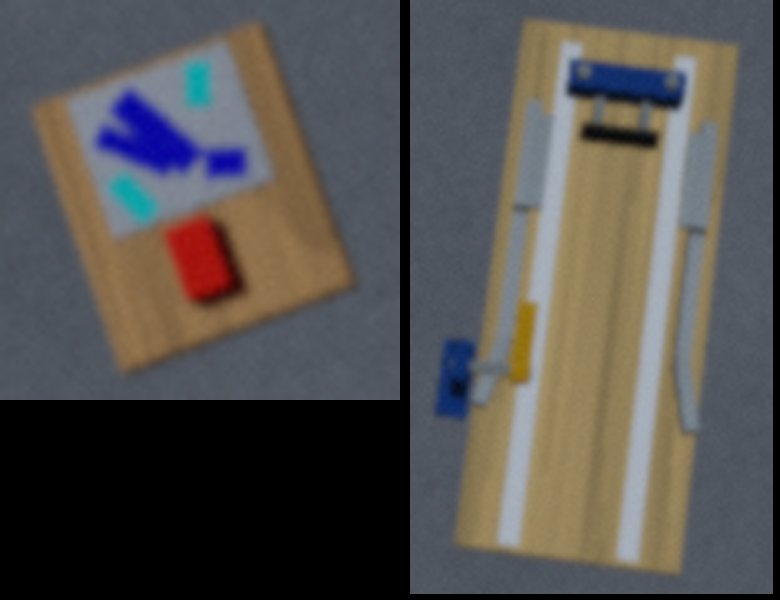

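The crop shows the wooden board with its panel and red grip, grip toward the rear; its front edge is at the crop's upper left. It also shows the dock with all four base corners. I'll fit both poses from the corners.

```bash
cat > h.py <<'E'
import numpy as np
from scipy.optimize import least_squares
C={}
def cal(n,s): C[n]=(s["R"],s["t"],240/np.tan(np.radians(s["vfov"]/2)),s["cx"],s["cy"])
def proj(n,X):
    R,t,f,cx,cy=C[n]; c=np.asarray(X)@np.array(R).T+t
    return np.c_[f*c[:,0]/c[:,2]+cx, f*c[:,1]/c[:,2]+cy]
def pts(p,L):
    c,s=np.cos(p[2]),np.sin(p[2]); L=np.asarray(L,float)
    return np.c_[p[0]+c*L[:,0]-s*L[:,1],p[1]+s*L[:,0]+c*L[:,1],L[:,2]]
def fit(obs,p0=(0.5,0,0)):
    r=lambda p:np.concatenate([(proj(n,pts(p,L))-uv).ravel() for n,L,uv in obs])
    s=least_squares(r,p0,loss="soft_l1"); return s.x,r(s.x).reshape(-1,2)
E
python3 - <<'E'
from station import *
from h import *
import json
for n in("side","top"): cal(n,snapshot(n))
a=np.array([[32,105],[262,20],[355,285],[122,373]])/5+[165-.4,235-.4]
B=[[.108,.06,.018],[.108,-.06,.018],[-.032,-.06,.018],[-.032,.06,.018]]
d=(np.array([[525,18],[738,44],[680,574],[456,545]])-[410,0])/3.3+[315-.35,115-.35]
D=[[.26,.085,.008],[.26,-.085,.008],[-.16,-.085,.008],[-.16,.085,.008]]
ds=np.array([[462,237],[503,277],[296,305],[277,263]])
for nm,obs in (("board",[("top",B,a)]),("dock top",[("top",D,d)]),("dock both",[("top",D,d),("side",D,ds)])):
    p,r=fit(obs); print(nm,p.round(4),r.round(1).tolist())
    if nm=="board": print("grip side px",proj("side",pts(p,[[0,0,.0405],[0,0,.063]])), proj("top",pts(p,[[0,0,.063]])))
    else: print(proj("side",pts(p,D)).round(1).tolist())
E
```

```text
board [0.4422 0.2533 0.3902] [[0.2, 0.2], [-0.0, 0.3], [-0.1, -0.2], [0.0, -0.3]]
grip side px [[225.54623177 186.63809187]
 [224.9671596  177.96824323]] [[204.22747676 286.1255448 ]]
dock top [ 0.6221 -0.1421 -0.1026] [[-0.3, 0.0], [0.3, 0.1], [0.3, -0.0], [-0.2, -0.1]]
[[464.2, 236.2], [507.0, 280.0], [292.1, 311.4], [273.5, 259.5]]
dock both [ 0.6226 -0.1414 -0.0956] [[-1.3, -0.0], [-0.7, -0.4], [0.4, -0.4], [-0.1, -0.0], [1.5, -1.4], [3.8, 2.2], [-3.2, 6.4], [-3.5, -3.4]]
[[463.5, 235.6], [506.8, 279.2], [292.8, 311.4], [273.5, 259.6]]
```

```bash
cat >> h.py <<'E'
from scipy.spatial.transform import Rotation as Ro
def go(s,xyz,yaw):
    """row (mm, deg) from sensed pose to TCP xyz, tool down, tool x at yaw+90deg"""
    R=Ro.from_quat(s["tool_rot"]); a=yaw+np.pi/2
    T=Ro.from_matrix(np.array([[np.cos(a),np.sin(a),0],[np.sin(a),-np.cos(a),0],[0,0,-1]]).T)
    print("row",(R.inv().apply(np.array(xyz)-s["tcp_pos"])*1000).round(1),np.degrees((R.inv()*T).as_rotvec()).round(2))
def st(s): print("t",round(s["t"],2),"tcp",s["tcp_pos"].round(4),"F",s["force"].round(1),"gap",round(s["finger_gap"]*85.4,1),"q",s["q"].round(2))
E
python3 - <<'E'
from station import *; from h import *
s=sense(); st(s); go(s,[.4422,.2533,.12],.3902)
E
```

```text
t 0.2 tcp [0.1397 0.6087 0.2307] F [-1.7 -0.6  0.1] gap 85.2 q [ 1.17  0.53  1.43 -0.    1.18 -0.18]
row [-278.5  374.4  111. ] [-3.00e-02  7.00e-02 -3.53e+01]
```

>>> servo_tool --pt "-56 75 22 0 0 -7" --pt "-111 150 44 0 0 -14" --pt "-167 225 66 0 0 -21" --pt "-222 300 88 0 0 -28" --pt "-278 374 111 0 0 -35.3" --pt "-278 374 111 0 0 -35.3" --pt "-278 374 111 0 0 -35.3" --pt "-278 374 111 0 0 -35.3" --pt "-278 374 111 0 0 -35.3" --pt "-278 374 111 0 0 -35.3" --gripper 60

```text
t: 1.45
tcp_pos: [0.4416, 0.2546, 0.1203]
tool_rot: [0.557, 0.831, -0.0, -0.0]
force: [-0.1, 1.2, 1.0]
finger_gap: 0.704
```

```bash
python3 - <<'E'
from station import *; from h import *
import cv2
s=sense(); st(s); go(s,[.4422,.2533,.027],.3902)
t=snapshot("top")["color"][:,:,::-1]; d=snapshot("side")["color"][:,:,::-1]
a=cv2.resize(t[220:330,140:270],None,fx=3,fy=3,interpolation=cv2.INTER_CUBIC)
b=cv2.resize(d[130:240,170:300],None,fx=3,fy=3,interpolation=cv2.INTER_CUBIC)
cv2.imwrite("pics/c1.png",np.hstack([a,b]))
E
```

```text
t 1.45 tcp [0.4416 0.2546 0.1203] F [-0.1  1.2  1. ] gap 60.1 q [ 0.3   0.55  1.82  0.    0.78 -1.66]
row [-1.5  0.1 93.3] [-0.05 -0.02 -0.02]
```

View pics/c1.png

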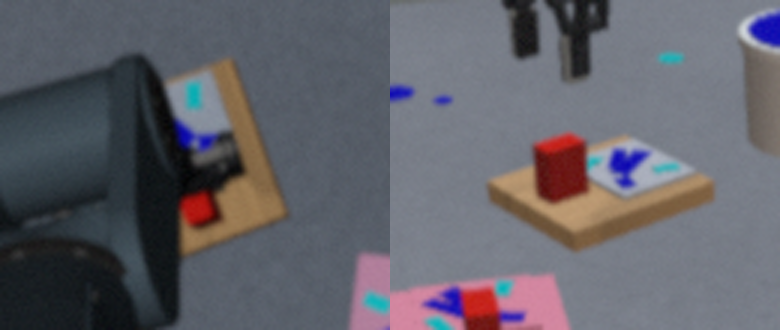

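Side crop: the fingertips at (525,55) and (575,78) straddle the red grip, whose top is at (560,143), close to the predicted (555,144). I'll descend.

>>> servo_tool --pt "-1.5 0 30 0 0 0" --pt "-1.5 0 60 0 0 0" --pt "-1.5 0 80 0 0 0" --pt "-1.5 0 93 0 0 0" --pt "-1.5 0 93 0 0 0" --pt "-1.5 0 93 0 0 0"

```text
t: 2.3
tcp_pos: [0.443, 0.2536, 0.028]
tool_rot: [0.556, 0.831, 0.001, 0.0]
force: [0.1, 0.4, -0.0]
finger_gap: 0.702
```

>>> servo_tool --pt "0 0 0 0 0 0" --pt "0 0 0 0 0 0" --pt "0 0 0 0 0 0" --pt "0 0 0 0 0 0" --pt "0 0 0 0 0 0" --pt "0 0 0 0 0 0" --gripper 15 --newtons 60

```text
t: 3.05
tcp_pos: [0.443, 0.2533, 0.0281]
tool_rot: [0.557, 0.831, 0.001, 0.0]
force: [-0.8, 1.4, 6.5]
finger_gap: 0.248
```

>>> servo_tool --pt "0 0 -5 0 0 0" --pt "0 0 -20 0 0 0" --pt "0 0 -40 0 0 0" --pt "0 0 -60 0 0 0" --pt "0 0 -80 0 0 0" --pt "0 0 -90 0 0 0" --pt "0 0 -90 0 0 0" --pt "0 0 -90 0 0 0"

```text
t: 4.05
tcp_pos: [0.4421, 0.2528, 0.1168]
tool_rot: [0.557, 0.831, -0.001, -0.0]
force: [0.6, 0.5, -4.3]
finger_gap: 0.249
```

```bash
python3 - <<'E'
from station import *; from h import *
s=sense(); st(s); print(s["ft_torque"],s["tool_rot"])
m=np.array([.6221,-.1421]);y=-.1026
p=pts([*m,y],[[-.193,0,0]])[0]; print(p); go(s,[p[0],p[1],.118],y)
E
```

```text
t 4.05 tcp [0.4421 0.2528 0.1168] F [ 0.6  0.5 -4.3] gap 21.2 q [ 0.3   0.55  1.82 -0.    0.77 -1.66]
[-0.11030912  0.13492771 -0.05394182] [ 5.56569898e-01  8.30800421e-01 -6.14117377e-04 -4.82663147e-04]
[ 0.43011494 -0.12233292  0.        ]
row [-342.4 -153.8   -1. ] [-9.000e-02  2.000e-02  2.824e+01]
```

>>> servo_tool --pt "-20 -9 0 0 0 2" --pt "-60 -27 0 0 0 5" --pt "-103 -46 0 0 0 8.5" --pt "-150 -67 0 0 0 12" --pt "-195 -88 0 0 0 16" --pt "-240 -108 0 0 0 20" --pt "-285 -128 0 0 0 24" --pt "-320 -144 0 0 0 26.5" --pt "-342 -154 0 0 0 28.2" --pt "-342 -154 0 0 0 28.2"

```text
t: 5.3
tcp_pos: [0.4307, -0.1236, 0.1167]
tool_rot: [0.743, 0.669, -0.0, 0.0]
force: [0.2, -0.6, -4.2]
finger_gap: 0.247
```

```bash
python3 - <<'E'
from station import *; from h import *
import cv2
s=sense(); st(s); go(s,[.4301,-.1223,.0395],-.1026)
t=snapshot("top")["color"][:,:,::-1]; d=snapshot("side")["color"][:,:,::-1]
a=cv2.resize(t[110:330,310:430],None,fx=2.7,fy=2.7,interpolation=cv2.INTER_CUBIC)
b=cv2.resize(d[130:350,220:400],None,fx=2.7,fy=2.7,interpolation=cv2.INTER_CUBIC)
cv2.imwrite("pics/c2.png",np.hstack([a,b])); print(a.shape)
E
```

```text
t 5.3 tcp [ 0.4307 -0.1236  0.1167] F [ 0.2 -0.6 -4.2] gap 21.1 q [-0.53  0.5   1.97 -0.    0.67 -2.  ]
row [ 1.3 -0.7 77.2] [ 0.    0.01 -0.14]
(594, 324, 3)
```

View pics/c2.png

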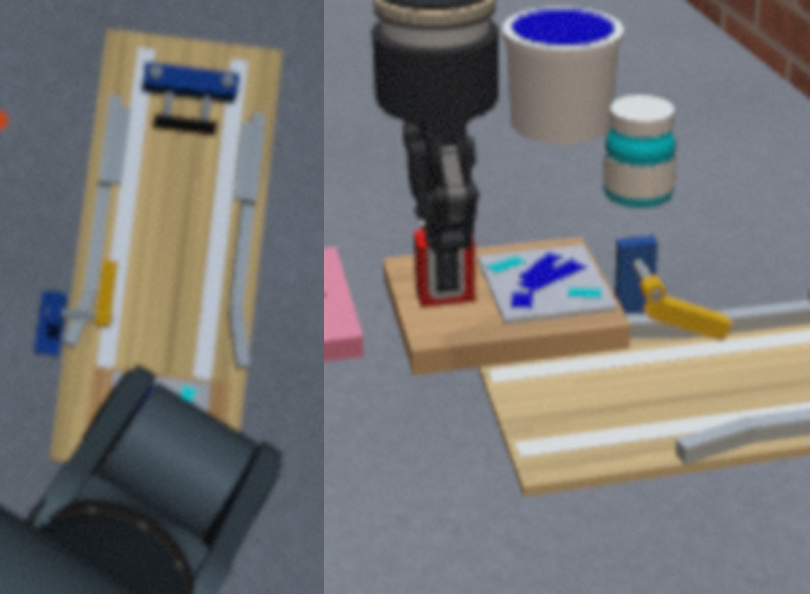

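The board is held level, behind the mouth: its front edge at top-crop y≈375, the catch at (105,290), and in the side crop the catch at (690,310), clear of the board. I'll lower it.

>>> servo_tool --pt "1.3 -0.7 20 0 0 0" --pt "1.3 -0.7 40 0 0 0" --pt "1.3 -0.7 60 0 0 0" --pt "1.3 -0.7 72 0 0 0" --pt "1.3 -0.7 77 0 0 0" --pt "1.3 -0.7 77 0 0 0" --pt "1.3 -0.7 77 0 0 0"

```text
t: 6.28
tcp_pos: [0.4302, -0.1205, 0.0408]
tool_rot: [0.742, 0.67, 0.0, 0.001]
force: [-0.1, -0.1, -3.2]
finger_gap: 0.251
```

>>> servo_tool --pt "0 0 1 0 0 0" --pt "0 0 2 0 0 0" --pt "0 0 2 0 0 0" --pt "0 0 2 0 0 0"

```text
t: 6.78
tcp_pos: [0.4299, -0.1205, 0.0383]
tool_rot: [0.742, 0.67, 0.0, 0.0]
force: [-0.2, -0.4, -3.8]
finger_gap: 0.249
```

>>> servo_tool --pt "0 0 0.7 0 0 0" --pt "0 0 1.4 0 0 0" --pt "0 0 1.4 0 0 0" --pt "0 0 1.4 0 0 0"

```text
t: 7.28
tcp_pos: [0.4299, -0.1204, 0.0369]
tool_rot: [0.742, 0.67, -0.0, -0.0]
force: [-0.6, 0.0, -4.1]
finger_gap: 0.245
```

>>> servo_tool --pt "0 0 0.4 0 0 0" --pt "0 0 0.7 0 0 0" --pt "0 0 0.7 0 0 0" --pt "0 0 0.7 0 0 0"

```text
t: 7.78
tcp_pos: [0.4298, -0.1205, 0.0363]
tool_rot: [0.742, 0.67, 0.0, 0.0]
force: [-1.7, 0.5, -1.2]
finger_gap: 0.249
```

```bash
python3 - <<'E'
from station import *; from h import *
s=sense(); st(s); print(s["ft_torque"])
for x in(-.193,-.12,-.03,.04): print(x); go(s,[*pts([.6221,-.1421,-.1026],[[x,0,0]])[0][:2],s["tcp_pos"][2]],-.1026)
E
```

```text
t 7.78 tcp [ 0.4298 -0.1205  0.0363] F [-1.7  0.5 -1.2] gap 21.3 q [-0.52  0.67  2.02 -0.    0.45 -1.99]
[-0.01253413  0.15576536  0.01742591]
-0.193
row [-1.8  0.5  0. ] [0.   0.   0.04]
-0.12
row [-1.9 73.5  0. ] [0.   0.   0.04]
-0.03
row [ -2.  163.5   0. ] [0.   0.   0.04]
0.04
row [ -2.  233.5   0. ] [0.   0.   0.04]
```

>>> servo_tool --pt "-1.8 5 0 0 0 0" --pt "-1.8 12 0 0 0 0" --pt "-1.8 20 0 0 0 0" --pt "-1.8 28 0 0 0 0" --pt "-1.8 36 0 0 0 0" --pt "-1.8 44 0 0 0 0" --pt "-1.8 50 0 0 0 0" --pt "-1.8 50 0 0 0 0"

```text
t: 8.78
tcp_pos: [0.4809, -0.1278, 0.0362]
tool_rot: [0.742, 0.67, 0.001, 0.001]
force: [0.6, 0.4, -3.1]
finger_gap: 0.25
```

```bash
cat > w.py <<'E'
from station import *; from h import *
s=sense(); st(s); print(s["ft_torque"].round(2))
y=-.1026; d=s["tcp_pos"][:2]-[.6221,-.1421]; c,n=np.cos(y),np.sin(y)
print("dock xy mm",(c*d[0]+n*d[1])*1000,(-n*d[0]+c*d[1])*1000,"F along/left",c*s["force"][0]+n*s["force"][1],-n*s["force"][0]+c*s["force"][1])
E
cat > v.py <<'E'
import sys,cv2; from station import *; import numpy as np
t=snapshot("top")["color"][:,:,::-1]; d=snapshot("side")["color"][:,:,::-1]
a=cv2.resize(t[110:300,310:430],None,fx=3,fy=3,interpolation=cv2.INTER_CUBIC)
b=cv2.resize(d[180:320,270:414],None,fx=3,fy=3,interpolation=cv2.INTER_CUBIC)
o=np.zeros((570,800,3),np.uint8); o[:,:360]=a; o[:b.shape[0],365:365+b.shape[1]]=b
cv2.imwrite(f"pics/{sys.argv[1]}.png",o)
E
python3 w.py; python3 v.py c3
```

```text
t 8.78 tcp [ 0.4809 -0.1278  0.0362] F [ 0.6  0.4 -3.1] gap 21.3 q [-0.48  0.69  1.9   0.    0.55 -1.95]
[ 0.08 -0.02 -0.07]
dock xy mm -141.96291363777374 -0.26851399495991457 F along/left 0.5355590733341137 0.45093272882110885
```

View pics/c3.png

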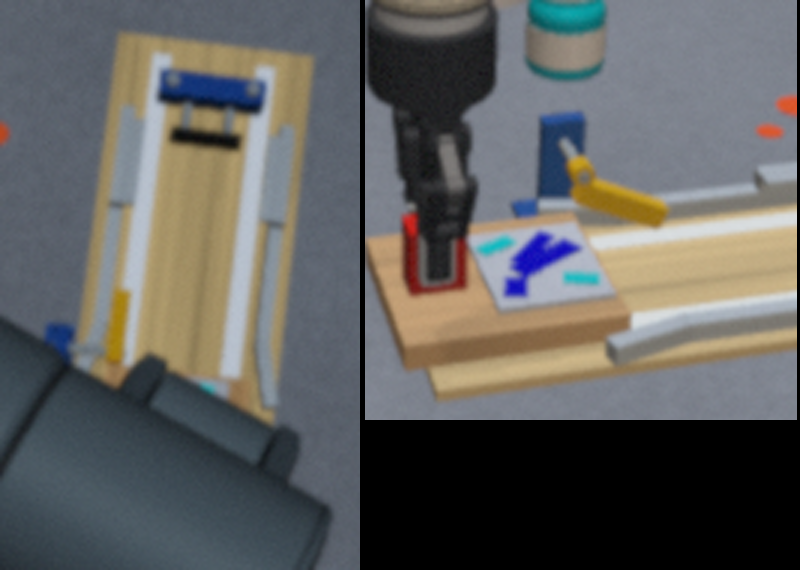

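Side crop: the board lies flat on the base, its front entering the flare, and the yellow catch slopes down ahead of it (tip at (655,215)). I'll slide on and watch the forces.

>>> servo_tool --pt "0 5 0 0 0 0" --pt "0 11 0 0 0 0" --pt "0 17 0 0 0 0" --pt "0 23 0 0 0 0" --pt "0 29 0 0 0 0" --pt "0 35 0 0 0 0" --pt "0 40 0 0 0 0" --pt "0 40 0 0 0 0"

```text
t: 9.88
tcp_pos: [0.518, -0.1307, 0.0362]
tool_rot: [0.742, 0.67, -0.001, -0.002]
force: [-5.1, 0.0, 2.3]
finger_gap: 0.252
```

```bash
python3 w.py
```

```text
t 9.88 tcp [ 0.518  -0.1307  0.0362] F [-5.1  0.   2.3] gap 21.5 q [-0.46  0.72  1.8  -0.    0.63 -1.93]
[0.11 0.58 0.12]
dock xy mm -104.76306121830399 0.6670878640761321 F along/left -5.037344012882275 -0.5116744677014453
```

>>> servo_tool --pt "0 5 0 0 0 0" --pt "0 11 0 0 0 0" --pt "0 17 0 0 0 0" --pt "0 23 0 0 0 0" --pt "0 29 0 0 0 0" --pt "0 35 0 0 0 0" --pt "0 40 0 0 0 0" --pt "0 40 0 0 0 0"

```text
t: 10.88
tcp_pos: [0.5593, -0.1354, 0.0362]
tool_rot: [0.742, 0.67, 0.0, 0.0]
force: [-2.3, 0.2, 0.5]
finger_gap: 0.249
```

```bash
python3 w.py; python3 v.py c4
```

```text
t 10.88 tcp [ 0.5593 -0.1354  0.0362] F [-2.3  0.2  0.5] gap 21.3 q [-0.43  0.75  1.69  0.    0.7  -1.9 ]
[0.26 0.23 0.17]
dock xy mm -63.15269686352169 0.27821902414289135 F along/left -2.342662057259988 -0.023988925520647797
```

View pics/c4.png

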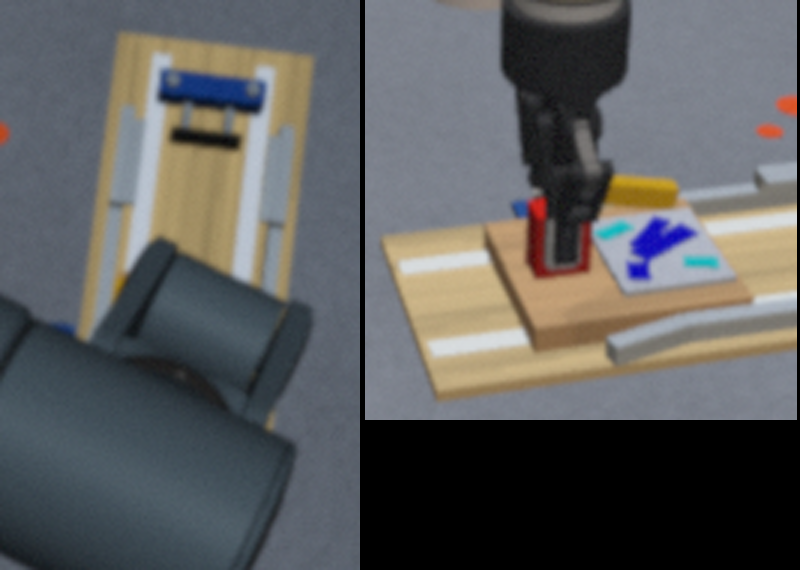

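The catch is lifted and rides on the board (side crop (645,190)). The forces are small and the side force is near zero. I'll continue under the lips.

>>> servo_tool --pt "0 4 0 0 0 0" --pt "0 10 0 0 0 0" --pt "0 16 0 0 0 0" --pt "0 22 0 0 0 0" --pt "0 28 0 0 0 0" --pt "0 34 0 0 0 0" --pt "0 40 0 0 0 0" --pt "0 46 0 0 0 0" --pt "0 50 0 0 0 0" --pt "0 50 0 0 0 0"

```text
t: 12.22
tcp_pos: [0.6098, -0.1407, 0.0362]
tool_rot: [0.742, 0.67, 0.001, 0.001]
force: [-1.6, 0.2, 0.7]
finger_gap: 0.25
```

```bash
python3 w.py
```

```text
t 12.22 tcp [ 0.6098 -0.1407  0.0362] F [-1.6  0.2  0.7] gap 21.3 q [-0.41  0.79  1.56  0.    0.79 -1.87]
[0.23 0.24 0.13]
dock xy mm -12.40182590170867 0.14954178424201225 F along/left -1.6090047684202542 0.06193441235937211
```

>>> servo_tool --pt "0 4 0 0 0 0" --pt "0 9 0 0 0 0" --pt "0 14 0 0 0 0" --pt "0 19 0 0 0 0" --pt "0 24 0 0 0 0" --pt "0 29 0 0 0 0" --pt "0 34 0 0 0 0" --pt "0 38 0 0 0 0" --pt "0 40 0 0 0 0" --pt "0 40 0 0 0 0"

```text
t: 13.48
tcp_pos: [0.6484, -0.1443, 0.0362]
tool_rot: [0.742, 0.67, -0.0, -0.0]
force: [-5.3, 0.8, 1.8]
finger_gap: 0.251
```

```bash
python3 w.py
```

```text
t 13.47 tcp [ 0.6484 -0.1443  0.0362] F [-5.3  0.8  1.8] gap 21.4 q [-0.39  0.82  1.45  0.    0.87 -1.86]
[ 0.19  0.59 -0.03]
dock xy mm 26.38266213997867 0.49351654166444275 F along/left -5.335402147441933 0.2642491942631432
```

>>> servo_tool --pt "0 1.5 0 0 0 0" --pt "0 3 0 0 0 0" --pt "0 3 0 0 0 0"

```text
t: 13.85
tcp_pos: [0.6512, -0.1445, 0.0362]
tool_rot: [0.742, 0.67, -0.0, -0.001]
force: [-5.3, 1.7, 1.9]
finger_gap: 0.251
```

```bash
python3 w.py; python3 v.py c5
```

```text
t 13.85 tcp [ 0.6512 -0.1445  0.0362] F [-5.3  1.7  1.9] gap 21.4 q [-0.39  0.83  1.45  0.    0.87 -1.85]
[0.19 0.6  0.01]
dock xy mm 29.221046612266537 0.5506994356263015 F along/left -5.410830246212011 1.1892524044335313
```

View pics/c5.png

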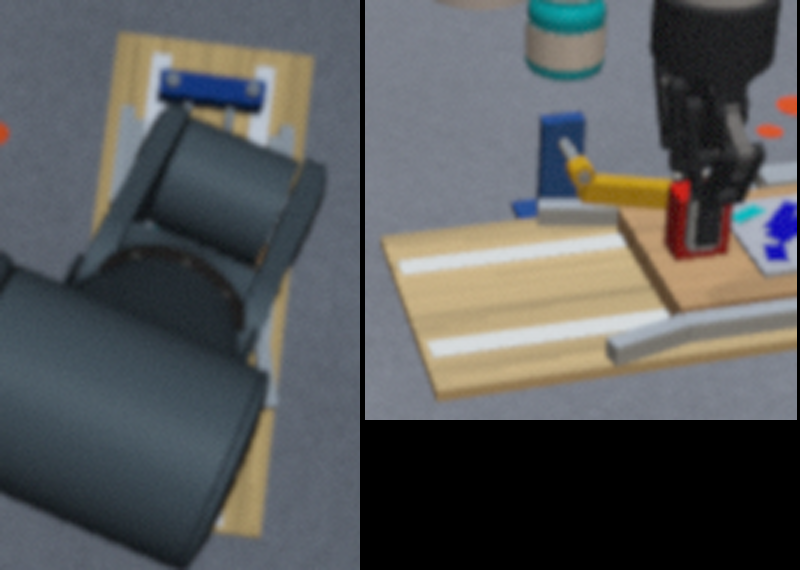

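>>> servo_tool --pt "0 2 0 0 0 0" --pt "0 4 0 0 0 0" --pt "0 6 0 0 0 0" --pt "0 6 0 0 0 0"

```text
t: 14.45
tcp_pos: [0.6577, -0.1454, 0.0362]
tool_rot: [0.742, 0.67, 0.0, -0.0]
force: [-3.7, 1.2, 1.6]
finger_gap: 0.247
```

>>> servo_tool --pt "0 1.5 0 0 0 0" --pt "0 3 0 0 0 0" --pt "0 3 0 0 0 0"

```text
t: 14.82
tcp_pos: [0.6603, -0.1456, 0.0362]
tool_rot: [0.742, 0.67, -0.0, -0.0]
force: [-4.8, 1.4, 2.6]
finger_gap: 0.25
```

>>> servo_tool --pt "0 1.5 0 0 0 0" --pt "0 3 0 0 0 0" --pt "0 3 0 0 0 0"

```text
t: 15.2
tcp_pos: [0.6633, -0.146, 0.0362]
tool_rot: [0.742, 0.67, -0.0, -0.0]
force: [-4.5, 1.1, 1.9]
finger_gap: 0.25
```

```bash
python3 w.py
```

```text
t 15.2 tcp [ 0.6633 -0.146   0.0362] F [-4.5  1.1  1.9] gap 21.3 q [-0.38  0.84  1.41  0.    0.89 -1.85]
[0.23 0.62 0.01]
dock xy mm 41.40011964713626 0.36458143894882966 F along/left -4.576532689343309 0.6601888943403732
```

>>> servo_tool --pt "0 1 0 0 0 0" --pt "0 2 0 0 0 0" --pt "0 2 0 0 0 0"

```text
t: 15.58
tcp_pos: [0.6652, -0.1462, 0.0362]
tool_rot: [0.742, 0.67, -0.0, -0.0]
force: [-5.2, 0.7, 1.8]
finger_gap: 0.253
```

>>> servo_tool --pt "0 1 0 0 0 0" --pt "0 2 0 0 0 0" --pt "0 2 0 0 0 0"

```text
t: 15.95
tcp_pos: [0.6672, -0.1464, 0.0362]
tool_rot: [0.742, 0.67, -0.0, -0.0]
force: [-5.0, 1.8, 2.5]
finger_gap: 0.25
```

>>> servo_tool --pt "0 1 0 0 0 0" --pt "0 2 0 0 0 0" --pt "0 2 0 0 0 0"

```text
t: 16.32
tcp_pos: [0.6692, -0.1466, 0.0362]
tool_rot: [0.742, 0.67, -0.0, -0.0]
force: [-4.5, 1.1, 1.7]
finger_gap: 0.248
```

>>> servo_tool --pt "0 1 0 0 0 0" --pt "0 2 0 0 0 0" --pt "0 2 0 0 0 0"

```text
t: 16.7
tcp_pos: [0.6712, -0.1468, 0.0362]
tool_rot: [0.742, 0.67, -0.0, -0.0]
force: [-5.0, 1.5, 2.2]
finger_gap: 0.252
```

>>> servo_tool --pt "0 1 0 0 0 0" --pt "0 2 0 0 0 0" --pt "0 2 0 0 0 0"

```text
t: 17.08
tcp_pos: [0.6732, -0.147, 0.0362]
tool_rot: [0.742, 0.67, -0.0, -0.0]
force: [-4.9, 1.9, 2.1]
finger_gap: 0.251
```

>>> servo_tool --pt "0 1 0 0 0 0" --pt "0 2 0 0 0 0" --pt "0 2 0 0 0 0"

```text
t: 17.45
tcp_pos: [0.6752, -0.1472, 0.0362]
tool_rot: [0.742, 0.67, -0.0, -0.0]
force: [-4.9, 0.4, 2.3]
finger_gap: 0.247
```

```bash
python3 w.py
```

```text
t 17.45 tcp [ 0.6752 -0.1472  0.0362] F [-4.9  0.4  2.3] gap 21.1 q [-0.38  0.85  1.38  0.    0.91 -1.84]
[0.27 0.52 0.01]
dock xy mm 53.3374548601827 0.3431971186480861 F along/left -4.905174306288359 -0.06634547192815654
```

>>> servo_tool --pt "0 1 0 0 0 0" --pt "0 2 0 0 0 0" --pt "0 2 0 0 0 0"

```text
t: 17.82
tcp_pos: [0.6772, -0.1474, 0.0362]
tool_rot: [0.742, 0.67, -0.0, -0.0]
force: [-4.6, 0.9, 1.8]
finger_gap: 0.246
```

>>> servo_tool --pt "0 1 0 0 0 0" --pt "0 2 0 0 0 0" --pt "0 2 0 0 0 0"

```text
t: 18.2
tcp_pos: [0.6792, -0.1476, 0.0362]
tool_rot: [0.742, 0.67, -0.0, -0.0]
force: [-6.1, 0.4, 2.8]
finger_gap: 0.25
```

>>> servo_tool --pt "0 0.5 0 0 0 0" --pt "0 1 0 0 0 0" --pt "0 1 0 0 0 0"

```text
t: 18.58
tcp_pos: [0.6799, -0.1477, 0.0362]
tool_rot: [0.742, 0.67, -0.0, -0.001]
force: [-5.5, 0.7, 2.7]
finger_gap: 0.248
```

>>> servo_tool --pt "0 0.5 0 0 0 0" --pt "0 1 0 0 0 0" --pt "0 1 0 0 0 0"

```text
t: 18.95
tcp_pos: [0.6804, -0.1478, 0.0362]
tool_rot: [0.742, 0.67, -0.001, -0.001]
force: [-6.2, 1.5, 3.2]
finger_gap: 0.244
```

```bash
python3 w.py
```

```text
t 18.95 tcp [ 0.6804 -0.1478  0.0362] F [-6.2  1.5  3.2] gap 20.8 q [-0.37  0.86  1.36 -0.    0.93 -1.84]
[0.22 0.75 0.05]
dock xy mm 58.56909920400409 0.33248660283447146 F along/left -6.286461654883704 0.8619753912385902
```

>>> servo_tool --pt "0 0.5 0 0 0 0" --pt "0 1 0 0 0 0" --pt "0 1 0 0 0 0"

```text
t: 19.32
tcp_pos: [0.681, -0.1478, 0.0362]
tool_rot: [0.742, 0.67, -0.001, -0.001]
force: [-7.6, 1.1, 3.9]
finger_gap: 0.251
```

>>> servo_tool --pt "0 0.5 0 0 0 0" --pt "0 1 0 0 0 0" --pt "0 1 0 0 0 0"

```text
t: 19.7
tcp_pos: [0.6815, -0.1478, 0.0362]
tool_rot: [0.742, 0.67, -0.001, -0.002]
force: [-8.8, 0.4, 4.7]
finger_gap: 0.251
```

>>> servo_tool --pt "0 0.5 0 0 0 0" --pt "0 1 0 0 0 0" --pt "0 1 0 0 0 0"

```text
t: 20.08
tcp_pos: [0.682, -0.1479, 0.0363]
tool_rot: [0.742, 0.67, -0.002, -0.002]
force: [-10.5, 0.6, 5.9]
finger_gap: 0.249
```

```bash
python3 w.py; python3 - <<'E'
from station import *
import cv2
d=snapshot("side")["color"][180:310,310:470,::-1]
cv2.imwrite("pics/c6.png",cv2.resize(d,None,fx=4,fy=4,interpolation=cv2.INTER_CUBIC))
E
```

```text
t 20.07 tcp [ 0.682  -0.1479  0.0363] F [-10.5   0.6   5.9] gap 21.2 q [-0.37  0.86  1.35 -0.    0.94 -1.84]
[ 0.2   1.06 -0.03]
dock xy mm 60.19685716616318 0.4064602848380741 F along/left -10.46136975523921 -0.49638503163118186
```

View pics/c6.png

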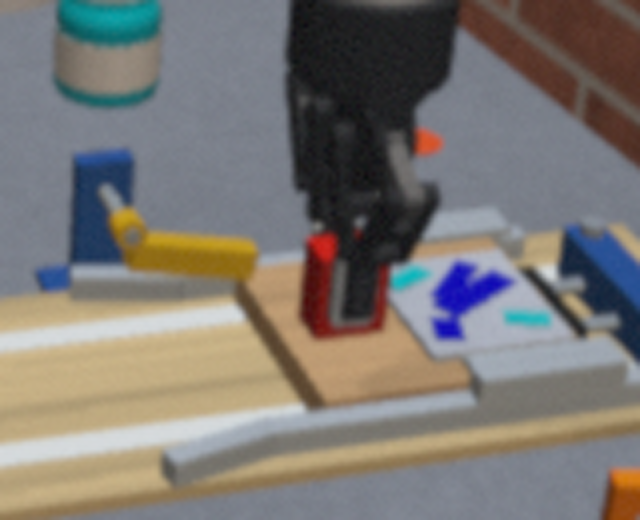

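The side crop shows the board's front against the black pad. The catch tip at (255,260) still rests on the rear left corner, which is at about (240,285). Downward force has built up and adds friction, so I'll ease up slightly.

>>> servo_tool --pt "0 0 -0.6 0 0 0" --pt "0 0 -1.2 0 0 0" --pt "0 0 -1.2 0 0 0"

```text
t: 20.5
tcp_pos: [0.6824, -0.1479, 0.0366]
tool_rot: [0.742, 0.67, -0.001, -0.002]
force: [-6.8, 0.7, 1.0]
finger_gap: 0.248
```

```bash
python3 w.py
```

```text
t 20.5 tcp [ 0.6824 -0.1479  0.0366] F [-6.8  0.7  1. ] gap 21.1 q [-0.37  0.86  1.35 -0.    0.94 -1.84]
[0.13 0.91 0.01]
dock xy mm 60.57243900386046 0.415758057504329 F along/left -6.803484206106438 -0.030517683465892897
```

>>> servo_tool --pt "0 0.5 0 0 0 0" --pt "0 1 -0.3 0 0 0" --pt "0 1 -0.3 0 0 0"

```text
t: 20.88
tcp_pos: [0.683, -0.1479, 0.0367]
tool_rot: [0.742, 0.67, -0.002, -0.002]
force: [-9.0, 0.7, 1.8]
finger_gap: 0.249
```

>>> servo_tool --pt "0 0.5 0 0 0 0" --pt "0 1 -0.3 0 0 0" --pt "0 1 -0.3 0 0 0"

```text
t: 21.25
tcp_pos: [0.6836, -0.1479, 0.0368]
tool_rot: [0.742, 0.67, -0.002, -0.003]
force: [-8.7, -0.2, 0.9]
finger_gap: 0.247
```

```bash
python3 w.py
```

```text
t 21.25 tcp [ 0.6836 -0.1479  0.0368] F [-8.7 -0.2  0.9] gap 21.1 q [-0.37  0.86  1.35 -0.    0.94 -1.84]
[ 0.1   1.09 -0.08]
dock xy mm 61.76875953751573 0.4874048668747485 F along/left -8.630365601989947 -1.0867387958194412
```

```bash
cat > y.py <<'E'
import cv2; from station import *; import numpy as np
d=snapshot("side")["color"]; h=cv2.cvtColor(d,cv2.COLOR_RGB2HSV)[200:270,325:385]
m=cv2.inRange(h,(18,170,90),(32,255,255)); v,u=np.nonzero(m)
print("yellow n",len(u),"cen",u.mean()+325,v.mean()+200,"slope",np.polyfit(u,v,1)[0],"maxrow",v.max()+200)
E
python3 y.py
```

```text
yellow n 282 cen 356.3333333333333 242.49290780141843 slope 0.17538097098759395 maxrow 249
```

>>> servo_tool --pt "0 0.5 0 0 0 0" --pt "0 1 -0.3 0 0 0" --pt "0 1 -0.3 0 0 0"

```text
t: 21.68
tcp_pos: [0.6842, -0.148, 0.037]
tool_rot: [0.742, 0.67, -0.002, -0.003]
force: [-9.2, -0.3, 0.9]
finger_gap: 0.251
```

```bash
python3 w.py; python3 y.py
```

```text
t 21.68 tcp [ 0.6842 -0.148   0.037 ] F [-9.2 -0.3  0.9] gap 21.4 q [-0.37  0.86  1.35 -0.    0.94 -1.84]
[ 0.04  1.15 -0.08]
dock xy mm 62.32632040484637 0.5254253994299071 F along/left -9.146449708862285 -1.2084805752826075
yellow n 283 cen 356.37455830388694 242.46643109540636 slope 0.17273050207370433 maxrow 249
```

>>> servo_tool --pt "0 0.5 0 0 0 0" --pt "0 1 0 0 0 0" --pt "0 1 0 0 0 0"

```text
t: 22.1
tcp_pos: [0.6846, -0.148, 0.037]
tool_rot: [0.742, 0.67, -0.003, -0.004]
force: [-10.8, 1.2, 1.9]
finger_gap: 0.25
```

```bash
python3 w.py; python3 y.py
```

```text
t 22.1 tcp [ 0.6846 -0.148   0.037 ] F [-10.8   1.2   1.9] gap 21.3 q [-0.37  0.86  1.34 -0.    0.95 -1.84]
[ 0.03  1.41 -0.13]
dock xy mm 62.78987391748231 0.5608965852656719 F along/left -10.856415812934484 0.08442513146086106
yellow n 281 cen 356.34163701067615 242.41637010676158 slope 0.17252243176919188 maxrow 249
```

>>> servo_tool --pt "0 0.5 0 0 0 0" --pt "0 1 0 0 0 0" --pt "0 1 0 0 0 0"

```text
t: 22.52
tcp_pos: [0.6851, -0.148, 0.0371]
tool_rot: [0.742, 0.67, -0.003, -0.004]
force: [-11.5, 0.7, 2.4]
finger_gap: 0.248
```

```bash
python3 w.py; python3 y.py
```

```text
t 22.52 tcp [ 0.6851 -0.148   0.0371] F [-11.5   0.7   2.4] gap 21.2 q [-0.37  0.86  1.34 -0.    0.95 -1.84]
[ 0.04  1.46 -0.15]
dock xy mm 63.305771361227784 0.5691254220242855 F along/left -11.556195164166152 -0.4448037210990935
yellow n 282 cen 356.3085106382979 242.3936170212766 slope 0.16629492518004718 maxrow 249
```

>>> servo_tool --pt "0 0.3 -0.4 0 0 0" --pt "0 0.5 -0.8 0 0 0" --pt "0 0.5 -0.8 0 0 0"

```text
t: 22.95
tcp_pos: [0.6856, -0.148, 0.0373]
tool_rot: [0.742, 0.67, -0.003, -0.004]
force: [-9.5, 0.0, 0.5]
finger_gap: 0.245
```

```bash
python3 w.py; python3 y.py
```

```text
t 22.95 tcp [ 0.6856 -0.148   0.0373] F [-9.5  0.   0.5] gap 20.9 q [-0.37  0.86  1.34 -0.    0.95 -1.84]
[-0.03  1.48 -0.1 ]
dock xy mm 63.75122015113245 0.613782058125097 F along/left -9.455276271633622 -0.9685522642289321
yellow n 282 cen 356.3049645390071 242.3049645390071 slope 0.16282327906069835 maxrow 248
```

>>> servo_tool --pt "0 0.5 0 0 0 0" --pt "0 1 0 0 0 0" --pt "0 1 0 0 0 0"

```text
t: 23.38
tcp_pos: [0.6861, -0.1481, 0.0374]
tool_rot: [0.742, 0.67, -0.003, -0.005]
force: [-10.7, 0.6, 1.6]
finger_gap: 0.249
```

```bash
python3 w.py; python3 y.py
```

```text
t 23.38 tcp [ 0.6861 -0.1481  0.0374] F [-10.7   0.6   1.6] gap 21.3 q [-0.37  0.86  1.34 -0.    0.95 -1.84]
[-0.02  1.58 -0.2 ]
dock xy mm 64.25751766332642 0.6178705247556248 F along/left -10.727970085564008 -0.5331370988197285
yellow n 280 cen 356.2714285714286 242.28214285714284 slope 0.15921069312445288 maxrow 248
```

The catch is rising slightly, so the board is pitching nose-down about 12 mrad from grip compliance. I'll correct the pitch.

>>> servo_tool --pt "0 0 0.3 -0.3 0 0" --pt "0 0 0.7 -0.6 0 0" --pt "0 0 0.7 -0.6 0 0"

```text
t: 23.8
tcp_pos: [0.6863, -0.148, 0.0365]
tool_rot: [0.742, 0.67, 0.001, -0.001]
force: [-8.9, 0.4, -0.4]
finger_gap: 0.251
```

```bash
python3 w.py; python3 y.py; python3 -c "
from station import *;print(sense()['tool_rot'])"
```

```text
t 23.8 tcp [ 0.6863 -0.148   0.0365] F [-8.9  0.4 -0.4] gap 21.4 q [-0.37  0.86  1.35  0.    0.94 -1.84]
[-0.01  1.6  -0.26]
dock xy mm 64.47859072150676 0.7050365907249629 F along/left -8.845729183969471 -0.5138471531909534
yellow n 274 cen 353.0948905109489 245.8065693430657 slope 0.40800890889900127 maxrow 254
[ 7.42421802e-01  6.69932171e-01  5.57531183e-04 -6.66022081e-04]
```

The catch has dropped: slope 0.41, against about 0.17 while riding and 0.43 at the start. I'll ease back on to the catch, then release.

>>> servo_tool --pt "0 -1 0 0 0 0" --pt "0 -2 0 0 0 0" --pt "0 -3 0 0 0 0" --pt "0 -3 0 0 0 0"

```text
t: 24.35
tcp_pos: [0.6848, -0.1479, 0.0363]
tool_rot: [0.742, 0.67, 0.002, 0.001]
force: [-5.9, -0.0, -2.5]
finger_gap: 0.248
```

```bash
python3 w.py; python3 y.py
```

```text
t 24.35 tcp [ 0.6848 -0.1479  0.0363] F [-5.9 -0.  -2.5] gap 21.2 q [-0.37  0.86  1.35  0.    0.93 -1.84]
[ 0.05  1.24 -0.16]
dock xy mm 63.00549243459884 0.6284615671579858 F along/left -5.831716886554633 -0.6191601550225085
yellow n 272 cen 353.36764705882354 245.93382352941177 slope 0.40683105613921566 maxrow 254
```

>>> servo_tool --pt "0 -1 0 0.1 0 0" --pt "0 -2 0 0.2 0 0" --pt "0 -3 0 0.4 0 0" --pt "0 -3 0 0.4 0 0"

```text
t: 24.9
tcp_pos: [0.6837, -0.1479, 0.0372]
tool_rot: [0.742, 0.67, 0.0, -0.0]
force: [-4.1, 0.5, -6.0]
finger_gap: 0.249
```

```bash
python3 w.py; python3 y.py
```

```text
t 24.9 tcp [ 0.6837 -0.1479  0.0372] F [-4.1  0.5 -6. ] gap 21.3 q [-0.37  0.86  1.35  0.    0.93 -1.84]
[ 0.17  1.28 -0.09]
dock xy mm 61.86656807506777 0.530894168854803 F along/left -4.097013122982407 0.1259424051821249
yellow n 270 cen 353.44814814814816 245.92592592592592 slope 0.407160350966407 maxrow 254
```

>>> servo_tool --pt "0 0 0.6 0 0 0" --pt "0 -1 1.0 0 0 0" --pt "0 -2 1.2 0 0 0" --pt "0 -2 1.2 0 0 0"

```text
t: 25.45
tcp_pos: [0.6832, -0.148, 0.0372]
tool_rot: [0.742, 0.67, 0.002, 0.002]
force: [-2.5, 0.8, -7.4]
finger_gap: 0.25
```

```bash
python3 w.py; python3 y.py
```

```text
t 25.45 tcp [ 0.6832 -0.148   0.0372] F [-2.5  0.8 -7.4] gap 21.4 q [-0.37  0.86  1.36  0.    0.92 -1.84]
[ 0.31  1.05 -0.05]
dock xy mm 61.4193405291508 0.3682106438935087 F along/left -2.5241428302405655 0.5303687204160512
yellow n 280 cen 353.275 245.83214285714286 slope 0.40291200233675195 maxrow 254
```

>>> servo_tool --pt "0 0 0.5 0.2 0 0" --pt "0 0 1.0 0.4 0 0" --pt "0 0 1.0 0.4 0 0"

```text
t: 25.88
tcp_pos: [0.6837, -0.1481, 0.0371]
tool_rot: [0.742, 0.67, -0.001, -0.001]
force: [-4.6, 2.5, -3.1]
finger_gap: 0.25
```

```bash
python3 w.py; python3 y.py
```

```text
t 25.88 tcp [ 0.6837 -0.1481  0.0371] F [-4.6  2.5 -3.1] gap 21.4 q [-0.37  0.86  1.35 -0.    0.93 -1.84]
[ 0.42  0.81 -0.08]
dock xy mm 61.88590022656434 0.32793999894042014 F along/left -4.780703505957217 1.9975786470304806
yellow n 276 cen 353.3188405797101 245.8586956521739 slope 0.4049888521930439 maxrow 254
```

>>> servo_tool --pt "0 -1 0.3 0 0 0" --pt "0 -1 0.3 0 0 0"

```text
t: 26.18
tcp_pos: [0.6832, -0.1481, 0.0369]
tool_rot: [0.742, 0.67, -0.0, -0.0]
force: [-2.8, 3.7, -0.1]
finger_gap: 0.253
```

>>> servo_tool --pt "0 0 0 0 0 0" --pt "0 0 0 0 0 0" --pt "0 0 0 0 0 0" --pt "0 0 0 0 0 0" --gripper 38

```text
t: 26.68
tcp_pos: [0.6824, -0.1484, 0.0361]
tool_rot: [0.742, 0.67, -0.001, -0.001]
force: [0.4, -0.4, -0.4]
finger_gap: 0.445
```

```bash
python3 w.py; python3 y.py
```

```text
t 26.68 tcp [ 0.6824 -0.1484  0.0361] F [ 0.4 -0.4 -0.4] gap 38.0 q [-0.37  0.86  1.36 -0.    0.93 -1.84]
[-0.01 -0.03  0.02]
dock xy mm 60.59133457492869 -0.07439451801249161 F along/left 0.4143461629101436 -0.3879008870637807
yellow n 275 cen 353.34909090909093 245.87272727272727 slope 0.4138320278556327 maxrow 254
```

Released with no contact forces. I'll lift straight up and away.

>>> servo_tool --pt "0 0 -15 0 0 0" --pt "0 0 -40 0 0 0" --pt "0 0 -80 0 0 0" --pt "0 0 -120 0 0 0" --pt "0 -40 -150 0 0 0" --pt "0 -90 -160 0 0 0" --pt "0 -140 -170 0 0 0" --pt "0 -180 -170 0 0 0" --pt "0 -180 -170 0 0 0" --pt "0 -180 -170 0 0 0"

```text
t: 27.98
tcp_pos: [0.5047, -0.1304, 0.2077]
tool_rot: [0.742, 0.67, -0.0, 0.0]
force: [0.1, -0.5, -0.8]
finger_gap: 0.441
```

```bash
python3 w.py; python3 y.py; python3 - <<'E'
from station import *
import cv2,numpy as np
d=snapshot("side")["color"][150:310,270:510,::-1]; t=snapshot("top")["color"][110:300,310:430,::-1]
a=cv2.resize(d,None,fx=2.1,fy=2.1,interpolation=cv2.INTER_CUBIC);b=cv2.resize(t,None,fx=2.4,fy=2.4,interpolation=cv2.INTER_CUBIC)
o=np.zeros((456,a.shape[1]+b.shape[1],3),np.uint8);o[:a.shape[0],:a.shape[1]]=a;o[:b.shape[0],a.shape[1]:]=b
cv2.imwrite("pics/c7.png",o);print(o.shape)
E
```

```text
t 27.98 tcp [ 0.5047 -0.1304  0.2077] F [ 0.1 -0.5 -0.8] gap 37.7 q [-0.47  0.42  1.72 -0.    1.   -1.93]
[ 0.03 -0.01 -0.  ]
dock xy mm -117.94598064113016 -0.397346841375365 F along/left 0.17970039801509974 -0.48181748246697664
yellow n 273 cen 353.26739926739924 245.86813186813185 slope 0.41090731656454377 maxrow 254
(456, 792, 3)
```

View pics/c7.png

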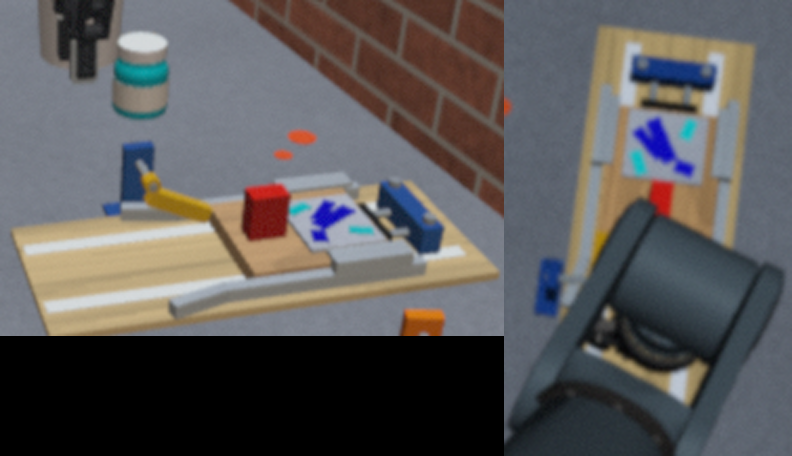

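The board lies flat and straight in the guides, the catch is down behind its rear edge (side crop (210,215)), and the black pad touches the front edge at (375,220). The arm is clear, so I'm handing in.

```bash
python3 -c "
from station import *; print(sign_off())"
```

```text
the job is handed in; nothing more can be done
None
```

The wet-painting board is in the drying dock, held between the catch and the sprung buffer, and the job is handed in. The robot's clock read about 28 s of the 64 s allowed.

- **Carry and set-down:** I gripped the wooden board by its red grip, carried it level and set it down in front of the mouth. I then slid it in along the dock's axis, and its own front edge lifted the catch.
- **Pressing:** The total push peaked at about 11.6 N, sliding friction included, so the pad force stayed under its 13 N limit. The catch would not drop at first, because the board had pitched about 12 mrad nose-down. It dropped once I levelled the board, and I then eased back and let go.
- **Last checks:** In the side picture the catch arm has the same slope as before it was lifted (0.41, against about 0.17 while riding on the board). The board looks flat and straight, with the pad against its front edge. At release the grip was about 61 mm beyond the mouth point and within 1 mm of the centre line. The gripper was clear, with forces near zero.
- **Not confirmed:**
  - The pad's final compression was not measured directly, only seen touching the board. The board eased back about 3 mm before I let go.
  - My side-view readings of the dock's corners were up to 6 pixels off the fit, so I used the top-view fit alone. The slide bore it out, with side forces of about 2 N or less.
  - I did not measure the jar, tub and brush at the end. I moved well clear of them throughout.

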